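# Load a cylindrical cell into a spring-contact battery holder

### The arm

A 6-joint arm with a two-finger parallel gripper is mounted at the origin on a cart in front of the work surface, level with it; the furniture and walls round the work are solid. World frame = base frame: x ahead of the robot, y to its left, z up, the work surface at z = 0. Lengths are in m, angles in degrees, forces in N, time in s.
With the tool pointing down it reaches from about 0.325 to 0.775 m from the base axis. Payload 9.3 kg.
Tool frame: the origin (TCP) lies midway between the tips of the shut fingers; the grasp point (between the pads) lies env.hold_point_z behind it (env.hold_point_z is the distance from the TCP to the grasp point, in m); z points along the fingers, y is the line along which they close (so a half turn about z gives the same grasp; the last joint's range is limited). The gripper opens to 85 mm and grips with 20 to 120 N. Pads are 22 mm wide; open, the fingers measure 114 mm over their backs; the gripper's body (76 mm by 85 mm) begins 54 mm behind the grasp point. The pads swing forward as they close: fully open they stand 13 mm farther back than shut.
Start: joints at [58.121, 14.817, 1.232, 76.415, 0, 81.257], TCP at [0.216, 0.506, 0.231] pointing down, gripper open.
Joint ranges: [-174.27, 174.27], [-52.1, 104.24], [-59.71, 78.15], [-110.17, 111.67], [-87.03, 83.33], [-180, 180]. Speed limits (degrees/s): [127.2, 127.2, 159.86, 180, 180, 180].

### API

Orientations are given as [roll, pitch, yaw] about the fixed x, y, z axes, in that order (R = Rz(yaw) Ry(pitch) Rx(roll)).
In Python, from rig import monitor, get_image, get_calibration, close_job, env gives the robot as it stands.
- The arm moves only by the tool servo_tool, never from a script. Its argument "targets" is text: rows parted by semicolons, each of 7 numbers parted by spaces: the shift along the tool's x, y, z in mm, then the turn, a rotation vector about the tool's x, y, z in degrees, then the finger opening in mm, from 0 to 85.4. In form: dx dy dz ax ay az fingers; .... A call has exactly 8 rows; each row is the pose to reach, as a shift and turn from the pose commanded when the call began, along the tool's axes at that moment; what a row does not reach only later rows make up. A row lasts 1/12 s, in which the tool goes at most 41.7 mm and 7.16 degrees, less where a joint would pass 70% of its speed; a pose out of reach is approached as far as the arm can. A call with a gripper value outside its range is refused whole. The fingers move at their own pace and stop on an object; "force" is the grip in N (left out, the last holds). Time passes only in rows, so rows that repeat a pose let the fingers close, or fill a call up. It gives the time, the measured TCP pose, the force, the opening and the grip force at its end, in the units of the state.
- monitor.observe(): the state, without advancing time (a new reading comes with each control period).
- get_image(name): name is "scene" or "top" or "wrist"; returns (picture, depth): 420x560x3 uint8, red, green, blue; 420x560 float32, m along the optical axis (not along the pixel's ray), 0 where there is no reading.
- get_calibration(name): a dict with "fov_y" (degrees; the focal length in pixels is half the picture's height over the tangent of half this angle, whatever the lens; pixels are square), "cx", "cy" (the principal point, pixels), "distortion" ([k1, k2, p1, p2, k3] as OpenCV has them; the pictures are not rectified), "view" (4x4, takes a point from world to camera coordinates). Camera axes: x right, y down, z forward; pixel columns grow to the right and rows downward; lengths in m; the calibration is good to about 2 mm. A picture is of the moment at which its call begins: read the wrist's pose just before it. get_calibration takes no time and is no camera call; for the wrist camera it gives the pose at the moment of the call.
- close_job(): hands the job in; it is judged then, once.
The state is a dict: "time": time; "joint_positions": joint angles; "qvel": joint speeds; "effort": joint torques, N m; "tool_pos": TCP position; "tool_rot": TCP orientation; "wrist_force": force on the tool from outside, world axes, zero at the start; "moment": the same for the moment, N m; "gripper_width": finger opening in m; "grip_force": force on a finger pad.
Only numpy, scipy, OpenCV 4.12 (cv2) and the standard library are available. Lean on these libraries where they do the work, as an engineer would, in place of code of your own. Each camera call takes 0.05 s, during which the arm holds its last target. There are 200 camera calls.

### The job

Take the thick cylindrical cell from its low stand and load it into the battery holder: push its flat end in under the hood against the coil spring with the nipple end still raised, then let the nipple end down in front of the plain contact plate so that the cell lies level, fully down in its seats and held by the spring. Press gently, feeling for the force, so that neither the spring nor the holder is bent, and leave the other things on the worktop alone.

Things in the scene. Friction and masses are not known exactly. Their poses are not given: they have to be found in the camera images.
- cell_center (a point): loose cylindrical battery cell, about 95 g, grey sleeve, 26 mm in diameter, 66 mm long overall: 62 mm body with one flat end, then a nipple 10 mm in diameter, 4 mm long. The point is on the axis, half-way along the 66 mm. Its x axis runs towards the nipple (flat end x = -33 mm, body ends at +29, nipple tip +33). At the start it lies level in the stand, axis 32 mm above the worktop
- cell_nipple (a point): the tip of the cell's nipple, on its axis, 33 mm from the cell's centre
- stand: fixed low black stand in which the cell lies at the start, 72 x 40 mm; origin under its centre, x axis along the cell. Two saddles, 10 mm wide at x = -27 and +27 mm, 36 mm across y, 27 mm high; between them (x = -22 to 22 mm) only a 6 mm high base plate, so the cell can be gripped across its middle
- holder: fixed battery holder: black base 130 x 46 x 8 mm and, on it, a grey carriage with spring, seats, hood and contact plate. Origin on the worktop, below the centre of a seated cell when the carriage is in mid position. x: from spring to plate; z up. The whole carriage is clamped up to 7 mm off mid position along x; this is not reported: find it by feel. More than 45 N of contact force on it in all bends it (a seated cell alone makes 24 N: 12 at either end)
- seat (a point): centre of a seated cell for the carriage in mid position, z = 36 mm, axes as the holder's. The cell lies along x, nipple to +x. All x, y, z here and below are in mm from this point, and move with the carriage. The seat's floor is at z = -13, from x = -45 to 34: a spine only 14 mm wide between x = -26 and 20, so fingers have room beside the cell
- plate (a point): centre of the plain steel contact plate, at x = 33 for the carriage in mid position, facing -x; a seated cell's nipple touches it. 14 mm wide, its top at z = 3 (end wall behind it: z = 2). A shallow vee, x = 22 to 36, centres the nipple end; everything at this end is at most 22 mm wide down to the base (but for two flat clamp lugs on the base), narrower than the cell
- hood (a point): middle of the hood's front edge, underside, for the carriage in mid position: x = -29, z = 18. The hood (3 mm thick) covers the spring end back to x = -46; cheeks as high stand beside it, x = -46 to -26, 30 mm apart, 38 mm over all, flared to x = -21. A level cell cannot be lowered in: it goes in tilted 15 to 25 degrees, flat end low, and is pushed towards -x
- spring_contact (a joint): travel (m) of the sprung steel disc, 14 mm in diameter, centred at y = z = 0: 0 relaxed (its face at x = -29.5 mm), grows as it is pressed to -x, stop at 10 mm, but past 7.5 mm (24 N) the coil is bent for good. Yields at 1.5 N, then 3 N more per mm. A seated cell holds it at 3.5 mm (x = -33 mm), 12 N; 1 to 2 mm more (15 to 20 N) lets the nipple pass down in front of the plate
- sink: black finned heat sink, 40 x 40 x 23 mm, bystander; origin under its centre
- reel: reel of solder wire, 55 x 68 x 36 mm, bystander; origin under its centre
- tape: roll of electrical tape lying flat, 57 x 54 x 19 mm, bystander; origin under its centre
- toggle_box: small grey box with a toggle switch, 40 x 56 x 45 mm, bystander; origin under its centre
- tall_cap: upright dark capacitor, 25 mm across, 40 mm tall, bystander; origin under its centre

How it is judged (in metres and radians):
On the way, in this order (a step that is already met when the one before it is completed fails the run):
1. the cell is lifted out of the stand (its centre over 60 mm above the worktop) (height (world z) of cell_center above 0.06 m), for 0.1 s.
2. the cell's flat end presses the spring contact in by 2 mm or more while its nipple end is still tilted up by at least 5 degrees (value of joint spring_contact above 0.002 m and angle between cell_center's own x axis and vertical below 1.483 rad and x of cell_nipple in the frame of holder above 0.015 m), for 0.1 s.
At the end, for the whole second after the job is handed in: the cell lies in the holder with its nipple at the plain plate, level and along the holder within 4 degrees, its axis within 2 mm of the seated height and 3 mm of the middle, the spring contact pressed in by 2.2 to 5 mm, at rest (value of joint spring_contact between 0.0022 and 0.005 m and z of cell_center in the frame of holder between 0.034 and 0.038 m and y of cell_center in the frame of holder between -0.003 and 0.003 m and x of cell_center in the frame of holder between -0.011 and 0.011 m and angle between the x axis of cell_center and the x axis of holder, either way round below 0.07 rad and x of cell_nipple in the frame of holder above 0.02 m and linear speed of cell below 0.01 m/s); the robot touches nothing.
It fails at once if the spring contact is pressed in by more than 7.5 mm (24 N) (value of joint spring_contact above 0.0075 m).
It fails at once if the cell presses on the holder with more than 45 N (contact force between cell and holder above 45 N).
It fails at once if the fingers or arm press on the holder with more than 45 N (contact force between any of the fingers, the arm and holder above 45 N).
It fails at once if another thing is shifted by more than 30 mm (distance of any of sink, reel, tape, toggle_box, tall_cap from where it was at the start of the episode above 0.03 m).
It also fails if it takes over 66 s, if anything falls off the work surface, if the arm or the gripper's body presses on something with over 40 N, if the wrist force passes 120 N, or if a joint passes its speed limit or range.

## Working session

There is one attempt and no reset: what is moved stays moved. The work goes in short steps, Python scripts to look and compute and a tool call to move; the robot and the scene stay as the last step left them, time stands still between calls to the robot, and variables do not carry over. Pictures are saved under pics/ and viewed, at most 10 in all, crops included, and the job is handed in when it is done.

Besides the shell and the picture viewer there is one more tool, called after "Request:" as a command line: name --argument value ..., lists and objects as JSON in quotes. servo_tool: Moves the arm, as the interface text tells. Its arguments: {"type":"object","properties":{"targets":{"type":"string"},"force":{"type":"number"}},"required":["targets"]}

```bash
ls; mkdir -p pics
python3 - <<'E'
from rig import *
import cv2,numpy as np
print(monitor.observe()); print(env.hold_point_z)
for n in ("scene","top"):
    p,d=get_image(n); cv2.imwrite(f"pics/{n}0.png",p[:,:,::-1]); np.save(f"pics/{n}0.npy",d); c=get_calibration(n); print(n,c)
E
```

```text
pics
{'time': 0.0, 'joint_positions': array([ 5.81194173e+01,  1.48504849e+01,  1.18770988e+00,  7.64136976e+01,
       -2.42121257e-03,  8.12565903e+01]), 'qvel': array([-0.01097685,  0.00719358,  0.08688934, -0.03397041,  0.04482845,
       -0.01849044]), 'effort': array([-7.28472105e-05, -5.55639875e+01,  3.44533718e+01,  1.34690915e-02,
       -1.05052402e-04,  7.46972830e-06]), 'tool_pos': array([0.21597745, 0.50550915, 0.23065471]), 'tool_rot': array([-1.79924048e+02, -9.23151336e-03,  1.56862823e+02]), 'wrist_force': array([-0.42507584, -0.26570358, -0.76820113]), 'moment': array([0.01940202, 0.03064314, 0.00701733]), 'grip_force': 0.0, 'gripper_width': 0.08546202041464934}
0.0187
scene {'fov_y': 50.14837716711192, 'cx': 281.6777751956404, 'cy': 214.6946400132707, 'distortion': array([-0.06622267,  0.        ,  0.        ,  0.        ,  0.        ]), 'view': array([[-0.60557972, -0.79544546, -0.02323195,  0.18995436],
       [-0.44042809,  0.35933101, -0.82274196,  0.35166623],
       [ 0.66279431, -0.48800384, -0.56794009,  0.48758201],
       [ 0.        ,  0.        ,  0.        ,  1.        ]])}
top {'fov_y': 56.902896247259775, 'cx': 285.41760437879526, 'cy': 211.01928161246187, 'distortion': array([-0.01073444,  0.        ,  0.        ,  0.        ,  0.        ]), 'view': array([[-0.02424979, -0.99950871, -0.01985646, -0.16029191],
       [-0.99571912,  0.02592042, -0.08872189,  0.53274236],
       [ 0.08919299,  0.01761997, -0.9958585 ,  0.88867063],
       [ 0.        ,  0.        ,  0.        ,  1.        ]])}
```

View pics/top0.png

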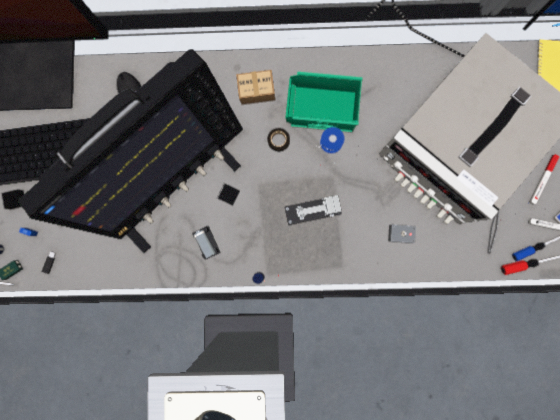

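View pics/scene0.png

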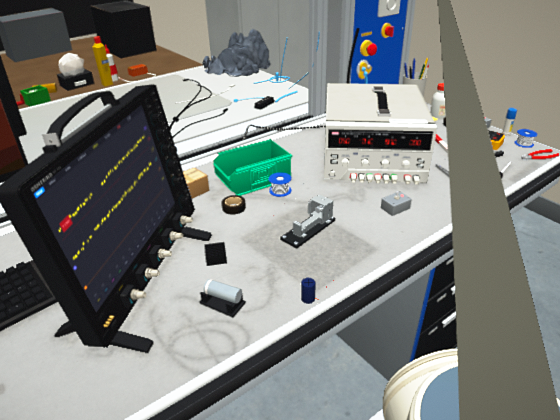

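```bash
cat > h.py <<'E'
from rig import *
import cv2,numpy as np
def K(n):
    c=get_calibration(n); f=210/np.tan(np.radians(c["fov_y"]/2))
    return np.array([[f,0,c["cx"]],[0,f,c["cy"]],[0,0,1]]),c["distortion"],c["view"]
def world(n,uv,d,cal=None):   # d: z-depths
    k,D,V=cal or K(n)
    p=cv2.undistortPoints(np.array(uv,float).reshape(-1,1,2),k,D).reshape(-1,2)
    P=np.c_[p,np.ones(len(p))]*np.array(d).reshape(-1,1)
    return (P-V[:3,3])@V[:3,:3]
def at_z(n,uv,z,cal=None):
    k,D,V=cal or K(n)
    a=world(n,uv,[1.]*len(uv),(k,D,V)); o=-V[:3,:3].T@V[:3,3]
    return o+(a-o)*((z-o[2])/(a[:,2]-o[2]))[:,None]
E
python3 - <<'E'
from h import *
t=cv2.imread("pics/top0.png");s=cv2.imread("pics/scene0.png")
a=cv2.resize(t[180:290,180:350],(800,518),interpolation=cv2.INTER_CUBIC)[:,:]
b=cv2.resize(s[180:320,190:350],(400,350),interpolation=cv2.INTER_CUBIC)
a=cv2.resize(t[180:270,180:350],(600,318),interpolation=cv2.INTER_CUBIC)
im=np.zeros((600,800,3),np.uint8); im[:318,:600]=a; c=cv2.resize(s[190:255,270:345],(325,282),interpolation=cv2.INTER_CUBIC); im[318:,:325]=c
c=cv2.resize(s[265:320,190:255],(325,275),interpolation=cv2.INTER_CUBIC); im[318:593,335:660]=c
cv2.imwrite("pics/crop.png",im)
print(at_z("top",[(205,242),(313,208),(329,205),(295,211),(229,194),(258,278)],0.03).round(3))
E
```

```text
[[ 0.46   0.015  0.03 ]
 [ 0.533 -0.238  0.03 ]
 [ 0.539 -0.276  0.03 ]
 [ 0.527 -0.196  0.03 ]
 [ 0.571 -0.042  0.03 ]
 [ 0.375 -0.107  0.03 ]]
```

View pics/crop.png

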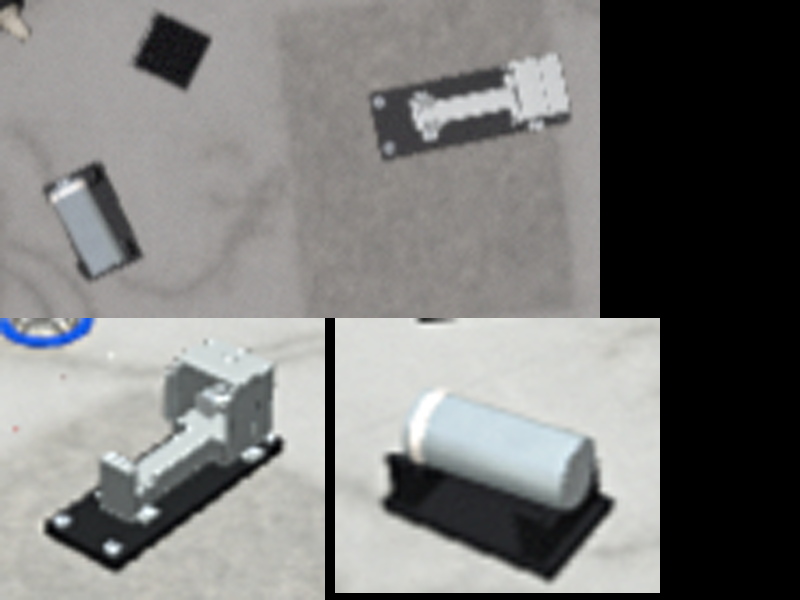

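```bash
cat >> h.py <<'E'
from scipy.spatial.transform import Rotation as Ro
def pose():
    s=monitor.observe(); return np.array(s["tool_pos"]),Ro.from_euler("xyz",s["tool_rot"],degrees=True),s
def go(p,R):
    q,Q,s=pose(); print("shift",((Q.inv().apply(np.array(p)-q))*1e3).round(1),"turn",(Q.inv()*R).as_rotvec(degrees=True).round(1))
def down(yaw): return Ro.from_euler("xyz",[180,0,yaw],degrees=True)
E
python3 - <<'E'
from h import *
go([.36,.2,.23],down(185)); go([.42,.02,.23],down(205))
E
```

```text
shift [-252.5 -224.4    1. ] turn [ -0.1  -0.  -28.1]
shift [-378.4 -366.3    1.1] turn [ -0.1  -0.  -48.1]
```

Request:
servo_tool --targets "-32 -28 0 0 0 -4 85; -63 -56 0 0 0 -7 85; -95 -84 0 0 0 -11 85; -126 -112 0 0 0 -14 85; -158 -140 0 0 0 -18 85; -189 -168 0 0 0 -21 85; -221 -196 0 0 0 -24 85; -252 -224 0 0 0 -28 85"

```text
time: 0.77
tool_pos: [0.3583, 0.2024, 0.2312]
tool_rot: [180.0, 0.0, -175.0]
wrist_force: [1.3, 0.4, 0.5]
gripper_width: 0.0849
grip_force: 0.0
```

Run:
```python
from h import *
print(pose()[2]["joint_positions"],pose()[0])
go([.40,.0,.23],down(205))
```

```text
[ 1.77364781e+01  1.22417848e+00 -1.51851569e+01  7.35845145e+01
  1.07762871e-03  1.27127143e+01] [0.35834694 0.20239235 0.23124205]
shift [ -23.8 -205.3    1.2] turn [  0.   0. -20.]
```

Request:
servo_tool --targets "-4 -34 0 0 0 -3 85; -8 -68 0 0 0 -7 85; -12 -103 0 0 0 -10 85; -16 -137 0 0 0 -13 85; -20 -171 0 0 0 -17 85; -24 -205 0 0 0 -20 85; -24 -205 0 0 0 -20 85; -24 -205 0 0 0 -20 85"

```text
time: 1.43
tool_pos: [0.3996, 0.0004, 0.2309]
tool_rot: [180.0, -0.0, -155.4]
wrist_force: [0.0, 0.6, -0.3]
gripper_width: 0.085
grip_force: 0.0
```

Run:
```python
from h import *
print(pose()[0])
c=K("wrist"); p,d=get_image("wrist"); cv2.imwrite("pics/w1.png",p[:,:,::-1]); np.savez("pics/w1.npz",d=d,k=c[0],D=c[1],V=c[2])
print(c)
```

```text
[0.39955256 0.00043827 0.230914  ]
(array([[310.00171647,   0.        , 279.44670809],
       [  0.        , 310.00171647, 208.95948283],
       [  0.        ,   0.        ,   1.        ]]), array([-0.04724882,  0.        ,  0.        ,  0.        ,  0.        ]), array([[-0.41640451,  0.90917863,  0.0012288 ,  0.16563207],
       [ 0.87860076,  0.40205152,  0.25771162, -0.38463376],
       [ 0.23381186,  0.1083919 , -0.9662211 ,  0.28448817],
       [ 0.        ,  0.        ,  0.        ,  1.        ]]))
```

View pics/w1.png

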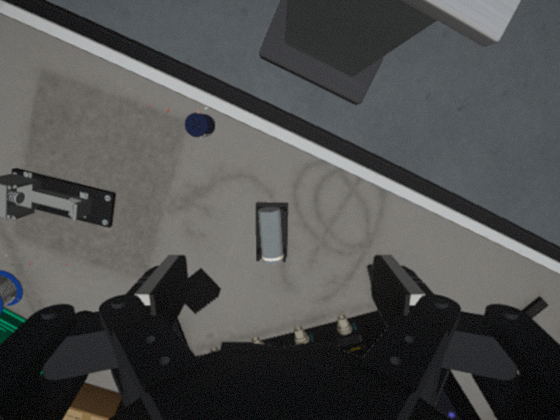

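```bash
cat >> h.py <<'E'
def cloud(fn,roi,n="wrist"):
    z=np.load(fn); u0,u1,v0,v1=roi; vv,uu=np.mgrid[v0:v1,u0:u1]; d=z["d"][v0:v1,u0:u1].ravel()
    uv=np.c_[uu.ravel(),vv.ravel()][d>0]
    return world(n,uv,d[d>0],(z["k"],z["D"],z["V"])),uv
E
python3 - <<'E'
from h import *
P,uv=cloud("pics/w1.npz",(245,300,195,270))
print("table z",np.median(P[P[:,2]<.005,2]), "max",P[:,2].max())
C=P[P[:,2]>.034]
m=C[:,:2].mean(0);w,v=np.linalg.eigh(np.cov((C[:,:2]-m).T)); a=v[:,1]; a*=np.sign(a[0])
t=(C[:,:2]-m)@a; s=(C[:,:2]-m)@v[:,0]
print(len(C),m,np.degrees(np.arctan2(a[1],a[0])),t.min(),t.max(),s.min(),s.max(),np.percentile(C[:,2],[50,90,99]))
for lo in np.arange(-.04,.041,.005):
    k=(t>=lo)&(t<lo+.005)
    if k.sum(): print(round(lo,3),k.sum(),C[k,2].max().round(4), (s[k].min()*1e3).round(1),(s[k].max()*1e3).round(1))
# stand base
S=P[(P[:,2]>.003)&(P[:,2]<.012)]; r=cv2.minAreaRect((S[:,:2]*1e3).astype(np.float32)); print(r)
A=P[P[:,2]>.003]; print(cv2.minAreaRect((A[:,:2]*1e3).astype(np.float32)))
E
```

```text
table z 5.726613596779739e-05 max 0.046830514962542105
1142 [0.45299232 0.01434647] 28.467009660007754 -0.029505745383967812 0.03706567590227296 -0.012313906191837495 0.012974285378651 [0.04293196 0.04502224 0.04589569]
-0.03 120 0.046 -11.4 12.8
-0.025 97 0.0457 -12.1 11.8
-0.02 94 0.0459 -11.8 12.2
-0.015 87 0.0455 -11.5 12.7
-0.01 87 0.0458 -11.1 12.0
-0.005 94 0.0463 -11.9 12.4
-0.0 92 0.0456 -11.7 12.8
0.005 81 0.0457 -11.4 12.1
0.01 88 0.0465 -12.0 12.4
0.015 85 0.0468 -11.9 13.0
0.02 85 0.0462 -11.6 12.1
0.025 87 0.0463 -12.3 12.5
0.03 42 0.0463 -10.9 12.8
0.035 3 0.0366 -1.0 1.4
((457.9194030761719, 16.765424728393555), (71.08343505859375, 39.32509231567383), 23.514904022216797)
((457.9012756347656, 16.757539749145508), (71.12305450439453, 39.32509231567383), 23.514904022216797)
```

```bash
cat >> h.py <<'E'
from scipy.optimize import least_squares
def cyl(C,yaw0,r=.013):
    m=C.mean(0)
    def f(p):
        c=np.array([m[0]-np.sin(np.radians(p[0]))*p[1],m[1]+np.cos(np.radians(p[0]))*p[1],p[2]])
        a=np.array([np.cos(np.radians(p[0]))*np.cos(p[3]),np.sin(np.radians(p[0]))*np.cos(p[3]),np.sin(p[3])])
        return (np.linalg.norm(np.cross(C-c,a),axis=1)-r)*1e3
    o=least_squares(f,[yaw0,0,m[2]-.01,0],loss="soft_l1",x_scale=[1,.001,.001,.01]); p=o.x
    a=np.array([np.cos(np.radians(p[0])),np.sin(np.radians(p[0]))]); n=np.array([-a[1],a[0]])
    t=(C[:,:2]-m[:2])@a
    return dict(yaw=p[0],on=m[:2]+n*p[1],z=p[2],tilt=np.degrees(p[3]),t=np.percentile(t,[0,1,99,100]),rms=np.sqrt(np.mean(f(p)**2)),a=a)
E
python3 - <<'E'
from h import *
P,uv=cloud("pics/w1.npz",(245,300,195,270))
for z0 in(.034,.038): print(cyl(P[P[:,2]>z0],25))
H,uv=cloud("pics/w1.npz",(0,125,150,240))
A=H[(H[:,2]>.003)&(H[:,2]<.012)]; print(cv2.minAreaRect((A[:,:2]*1e3).astype(np.float32)))
E
```

```text
{'yaw': np.float64(28.202196712981664), 'on': array([0.45321171, 0.01393733]), 'z': np.float64(0.0316632123981931), 'tilt': np.float64(0.4386600640142889), 't': array([-0.02950073, -0.02924785,  0.03215582,  0.03706084]), 'rms': np.float64(1.1474667610514857), 'a': array([0.88128533, 0.47258455])}
{'yaw': np.float64(28.16507048880413), 'on': array([0.45346651, 0.01409651]), 'z': np.float64(0.031706829152652063), 'tilt': np.float64(0.36655739647611596), 't': array([-0.02976187, -0.02951173,  0.03145012,  0.03258537]), 'rms': np.float64(0.7826938438482015), 'a': array([0.88159137, 0.4720134 ])}
((527.3599243164062, -238.00376892089844), (55.64299774169922, 132.60154724121094), 3.152792453765869)
```

Run:
```python
from h import *
R=down(208.2)*Ro.from_euler("y",20,degrees=True); g=np.array([.460,.0176,.031]); tz=R.apply([0,0,1])
go(g+tz*(.0187-.07),R); print(R.as_euler("xyz",degrees=True)); print(g+tz*.0187)
```

```text
shift [-79.5  -9.8 151.7] turn [ 0.7 20.  -3.5]
[ 180.   -20.  -151.8]
[0.45436338 0.01457767 0.01342775]
```

Request:
servo_tool --targets "-13 -2 25 0 3.5 -0.6 85; -26 -4 50 0 7 -1.2 85; -39 -5 75 0 10 -1.8 85; -52 -7 100 0 13.5 -2.4 85; -65 -8 125 0 17 -3 85; -79.5 -10 151.7 0.7 20 -3.5 85; -79.5 -10 151.7 0.7 20 -3.5 85; -79.5 -10 151.7 0.7 20 -3.5 85"

```text
time: 2.15
tool_pos: [0.4751, 0.0283, 0.0771]
tool_rot: [179.9, -20.3, -151.4]
wrist_force: [-0.4, -0.7, 1.1]
gripper_width: 0.0853
grip_force: 0.0
```

Run:
```python
from h import *
R=down(208.2)*Ro.from_euler("y",20,degrees=True); g=np.array([.460,.0176,.031]); tz=R.apply([0,0,1])
c=K("wrist"); p,d=get_image("wrist"); cv2.imwrite("pics/w2.png",p[:,:,::-1]); np.savez("pics/w2.npz",d=d,k=c[0],D=c[1],V=c[2])
V=c[2]; 
q=np.array([.4565,.0157,.032]); print(V[:3,:3]@q+V[:3,3], cv2.projectPoints(q.reshape(1,3),cv2.Rodrigues(V[:3,:3])[0],V[:3,3],c[0],c[1])[0])
P,uv=cloud("pics/w2.npz",(0,560,0,420))
k=(np.linalg.norm(P[:,:2]-q[:2],axis=1)<.045)&(P[:,2]>.036)&(P[:,2]<.05)
print(k.sum(),uv[k].min(0),uv[k].max(0)); print(cyl(P[k],28))
go(g+tz*.0187,R)
```

```text
[-0.00230559  0.00805953  0.20190685] [[[275.90706564 221.33284212]]]
3853 [256 169] [295 274]
{'yaw': np.float64(28.286778483906726), 'on': array([0.45611903, 0.01533507]), 'z': np.float64(0.0319048909372004), 'tilt': np.float64(-0.10360929560405413), 't': array([-0.03208188, -0.03105262,  0.03167764,  0.03390107]), 'rms': np.float64(1.0281634980528847), 'a': array([0.88058673, 0.47388502])}
shift [ 0.6 -1.6 70.1] turn [-0.1 -0.1  0.3]
```

View pics/w2.png

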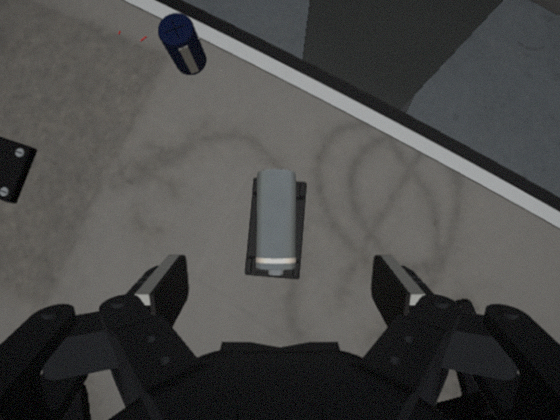

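Request:
servo_tool --targets "0 0 12 0 0 0 85; 0 -1 24 0 0 0 85; 0 -1.6 36 0 0 0 85; 0 -1.6 48 0 0 0 85; 0.6 -1.6 60 0 0 0 85; 0.6 -1.6 70 0 0 0 85; 0.6 -1.6 70 0 0 0 40; 0.6 -1.6 70 0 0 0 20" --force 60

```text
time: 2.87
tool_pos: [0.4551, 0.0133, 0.016]
tool_rot: [-179.8, -19.9, -151.7]
wrist_force: [-0.1, -0.5, -0.2]
gripper_width: 0.0636
grip_force: 0.0
```

Request:
servo_tool --targets "0 0 0 0 0 0 15; 0 0 0 0 0 0 15; 0 0 0 0 0 0 15; 0 0 0 0 0 0 15; 0 0 0 0 0 0 15; 0 0 0 0 0 0 15; 0 0 0 0 0 0 15; 0 0 0 0 0 0 15" --force 60

```text
time: 3.53
tool_pos: [0.4554, 0.0134, 0.0151]
tool_rot: [-179.9, -20.0, -151.6]
wrist_force: [-1.6, 1.1, 10.1]
gripper_width: 0.0247
grip_force: 58.1
```

Request:
servo_tool --targets "4 0 -11 0 0 0 15; 8 0 -22 0 0 0 15; 13 0 -36 0 0 0 15; 18 0 -50 0 0 0 15; 24 0 -66 0 0 0 15; 31 0 -85 0 0 0 15; 31 0 -85 0 0 0 15; 31 0 -85 0 0 0 15"

```text
time: 4.2
tool_pos: [0.4556, 0.0134, 0.1051]
tool_rot: [-179.8, -19.9, -151.6]
wrist_force: [-0.2, -0.1, -1.9]
gripper_width: 0.0245
grip_force: 58.9
```

Run:
```python
from h import *
s=pose()[2]; print(s["tool_pos"],s["wrist_force"],s["gripper_width"],s["joint_positions"].round(1))
c=K("wrist"); p,d=get_image("wrist"); cv2.imwrite("pics/w3.png",p[:,:,::-1]); np.savez("pics/w3.npz",d=d,k=c[0],D=c[1],V=c[2])
q,Q,_=pose(); P,uv=cloud("pics/w3.npz",(230,320,100,340)); L=Q.inv().apply(P-q)
k=(abs(L[:,1])<.02)&(L[:,2]>-.045)&(L[:,2]<.01); print(k.sum(),uv[k].min(0),uv[k].max(0)); C=L[k]
print(np.percentile(C,[0,5,50,95,100],axis=0).round(4))
# holder 
t,_,__=K("top"),0,0
go([.51,-.16,.19],down(283))
```

```text
[0.45559223 0.01338476 0.10513235] [-0.23055891 -0.09931812 -1.85455303] 0.024504381163185002 [ -2.3  22.1 -10.6  74.6 -10.1 -29.2]
10317 [230 192] [319 339]
[[-0.0218 -0.019  -0.045 ]
 [-0.0149 -0.0141 -0.0387]
 [ 0.0093 -0.0004 -0.0276]
 [ 0.0344  0.013  -0.0158]
 [ 0.0388  0.0186 -0.0046]]
shift [  61.3 -178.8  -68.5] turn [ 12.9 -17.1 -73.8]
```

Request:
servo_tool --targets "5 -14 -5 1.1 -1.5 -6.4 15; 10 -30 -11 2.2 -3 -12.8 15; 16 -46 -17 3.3 -4.4 -19 15; 21 -62 -23 4.4 -5.8 -25 15; 26 -77 -29 5.5 -7.3 -31.5 15; 31 -92 -34 6.5 -8.6 -37 15; 36 -105 -40 7.5 -10 -43 15; 40 -118 -45 8.5 -11.3 -49 15"

```text
time: 4.92
tool_pos: [0.4912, -0.1014, 0.16]
tool_rot: [176.8, -6.5, -101.4]
wrist_force: [0.9, 0.0, -1.4]
gripper_width: 0.0243
grip_force: 58.9
```

Run:
```python
from h import *
go([.51,-.16,.19],down(283))
```

```text
shift [ 56.8 -28.6 -25.4] turn [  4.5  -5.7 -24.5]
```

Request:
servo_tool --targets "14 -7 -6 1.1 -1.5 -6 15; 28 -14 -12 2.2 -3 -12 15; 42 -21 -19 3.3 -4.3 -18 15; 57 -29 -25 4.5 -5.7 -24.5 15; 57 -29 -25 4.5 -5.7 -24.5 15; 57 -29 -25 4.5 -5.7 -24.5 15; 57 -29 -25 4.5 -5.7 -24.5 15; 57 -29 -25 4.5 -5.7 -24.5 15"

```text
time: 5.58
tool_pos: [0.5099, -0.1591, 0.1894]
tool_rot: [179.9, -0.0, -77.4]
wrist_force: [-0.1, 0.1, -2.0]
gripper_width: 0.0245
grip_force: 58.9
```

Run:
```python
from h import *
print(pose()[2]["joint_positions"].round(1))
c=K("wrist"); p,d=get_image("wrist"); cv2.imwrite("pics/w4.png",p[:,:,::-1]); q,Q,_=pose();np.savez("pics/w4.npz",d=d,k=c[0],D=c[1],V=c[2],q=q,Q=Q.as_matrix())
```

```text
[-2.630e+01  1.420e+01 -5.800e+00  7.010e+01 -1.000e-01 -1.289e+02]
```

View pics/w4.png

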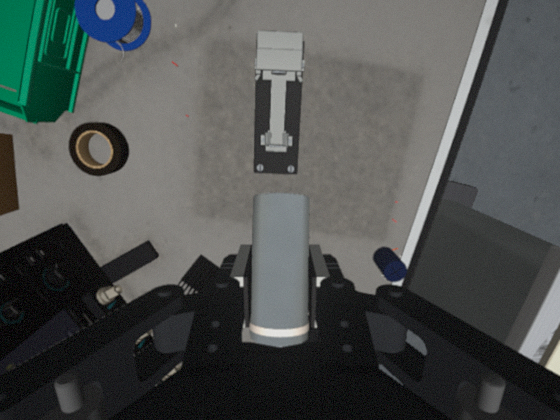

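Run:
```python
from h import *
z=np.load("pics/w4.npz"); q,Q=z["q"],Ro.from_matrix(z["Q"])
P,uv=cloud("pics/w4.npz",(225,335,15,190))
yaw=np.radians(102.6); 
def rep(lo,hi,nm):
    k=(P[:,2]>lo)&(P[:,2]<hi); A=P[k]; 
    m,n=cv2.connectedComponents  if 0 else (0,0)
    r=cv2.minAreaRect((A[:,:2]*1e4).astype(np.float32)); print(nm,k.sum(),np.array(r[0])/10,np.array(r[1])/10,r[2]); return A
rep(.0065,.0095,"base"); H=rep(.054,.060,"hood"); rep(.036,.041,"platetop")
# PCA of base + carriage in rotated frame
for deg in (100,101,102,103,104):
    a=np.radians(deg); ex=np.array([np.cos(a),np.sin(a)]); ey=np.array([-ex[1],ex[0]])
    A=P[(P[:,2]>.0065)&(P[:,2]<.0095)][:,:2]; X=A@ex;Y=A@ey
    b=np.linspace(np.percentile(X,3),np.percentile(X,97),13); 
    ys=np.array([np.percentile(Y[(X>=l)&(X<h)],[2,98]) for l,h in zip(b[:-1],b[1:])]);xc=(b[1:]+b[:-1])/2
    print(deg,"slopes",[np.degrees(np.polyfit(xc,ys[:,i],1)[0]).round(2) for i in(0,1)],"x",np.percentile(X,[.5,99.5]).round(4),"y",np.median(ys,0).round(4))
    Y=H[:,:2]@ey;X=H[:,:2]@ex; print("   hood",np.percentile(X,[1,99]).round(4),np.percentile(Y,[1,99]).round(4), H[:,2].mean())
# cell in tool frame
C,uv=cloud("pics/w4.npz",(240,320,190,345)); L=Q.inv().apply(C-q)
k=(abs(L[:,1])<.011)&(L[:,2]<-.01)&(L[:,2]>-.06)&(L[:,0]>-.04); L=L[k]
for lo in np.arange(-.04,.045,.005):
    j=(L[:,0]>=lo)&(L[:,0]<lo+.005)
    if j.sum(): 
        B=L[j]; print(round(lo,3),j.sum(),"top z",np.percentile(B[abs(B[:,1])<.003,2],[5,50]).round(4))
def f(p):
    a=np.array([np.cos(p[2])*np.cos(p[3]),np.sin(p[3]),np.sin(p[2])*np.cos(p[3])]); return (np.linalg.norm(np.cross(L-np.array([0,p[0],p[1]]),a),axis=1)-.013)*1e3
o=least_squares(f,[0,-.0187,.35,0],loss="soft_l1",x_scale=[.001,.001,.01,.01]); print(o.x[:2]*1e3,np.degrees(o.x[2:]),np.abs(f(o.x)).mean())
```

```text
base 2666 [ 530.1796875  -238.46757812] [ 47.61207581 128.54471436] 10.174820899963379
hood 1541 [ 537.11298828 -280.49196777] [38.21748962 34.11495972] 10.760567665100098
platetop 171 [ 525.05478516 -235.5753418 ] [39.4926178  70.95911255] 20.355144500732422
100 slopes [np.float64(0.69), np.float64(0.03)] x [-0.3865 -0.2631] y [-0.5025 -0.4578]
   hood [-0.3857 -0.3537] [-0.499  -0.4615] 0.056266029028142275
101 slopes [np.float64(-0.43), np.float64(-1.0)] x [-0.3947 -0.2713] y [-0.497  -0.4521]
   hood [-0.3941 -0.3621] [-0.4927 -0.455 ] 0.056266029028142275
102 slopes [np.float64(-1.43), np.float64(-2.05)] x [-0.4025 -0.2793] y [-0.4914 -0.4464]
   hood [-0.4024 -0.3703] [-0.4861 -0.4484] 0.056266029028142275
103 slopes [np.float64(-2.41), np.float64(-3.05)] x [-0.4107 -0.2872] y [-0.4857 -0.4405]
   hood [-0.4107 -0.3784] [-0.4794 -0.4415] 0.056266029028142275
104 slopes [np.float64(-3.41), np.float64(-4.22)] x [-0.4185 -0.295 ] y [-0.4798 -0.4346]
   hood [-0.4186 -0.3866] [-0.4725 -0.4346] 0.056266029028142275Traceback (most recent call last):
  File "<stdin>", line 24, in <module>
    return _quantile_unchecked(
        a, q, axis, out, overwrite_input, method, keepdims, weights)
    return _ureduce(a,
                    func=_quantile_ureduce_func,
    ...<5 lines>...
                    overwrite_input=overwrite_input,
                    method=method)
    r = func(a, **kwargs)
    result = _quantile(arr,
                       quantiles=q,
    ...<2 lines>...
                       out=out,
                       weights=wgt)
    slices_having_nans = np.isnan(arr[-1, ...])
                                  ~~~^^^^^^^^^
IndexError: index -1 is out of bounds for axis 0 with size 0
```

Run:
```python
from h import *
z=np.load("pics/w4.npz"); q,Q=z["q"],Ro.from_matrix(z["Q"])
P,uv=cloud("pics/w4.npz",(225,335,15,190))
a=np.radians(100.3); ex=np.array([np.cos(a),np.sin(a)]); ey=np.array([-ex[1],ex[0]])
o=np.array([.5302,-.2385]); X=(P[:,:2]-o)@ex*1e3; Y=(P[:,:2]-o)@ey*1e3; Z=P[:,2]*1e3
for lo in range(-66,70,3):
    k=(X>=lo)&(X<lo+3)
    r=[]
    for y0,y1 in((-5,5),(-18,-15),(15,18)):
        j=k&(Y>=y0)&(Y<y1); r.append(np.percentile(Z[j],[5,50,95]).round(0).astype(int) if j.any() else None)
    h=k&(Z>15); r.append((Y[h].min().round(1),Y[h].max().round(1)) if h.any() else None); print(lo,*r)
C,uv=cloud("pics/w4.npz",(230,330,185,350)); L=Q.inv().apply(C-q)
print(np.percentile(L,[1,10,50,90,99],axis=0).round(4))
np.save("pics/L.npy",L)
```

```text
-66 None None None None
-63 None None None (np.float64(-11.7), np.float64(-11.7))
-60 [53 54 55] [53 54 55] [53 54 56] (np.float64(-18.2), np.float64(19.6))
-57 [53 54 55] [53 54 55] [54 55 56] (np.float64(-18.1), np.float64(19.9))
-54 [53 54 55] [53 54 55] [53 54 55] (np.float64(-18.0), np.float64(20.0))
-51 [53 54 55] [53 54 55] [53 54 55] (np.float64(-17.9), np.float64(19.4))
-48 [54 55 56] [54 54 57] [54 55 56] (np.float64(-17.8), np.float64(19.5))
-45 [56 57 58] [56 57 58] [56 57 58] (np.float64(-18.4), np.float64(19.5))
-42 [56 57 58] [56 57 59] [56 57 58] (np.float64(-18.3), np.float64(19.7))
-39 [56 57 58] [56 58 59] [56 57 58] (np.float64(-18.3), np.float64(19.9))
-36 [56 57 59] [56 57 58] [43 57 58] (np.float64(-18.3), np.float64(19.8))
-33 [42 57 58] [57 57 58] [23 57 58] (np.float64(-18.1), np.float64(19.3))
-30 [22 35 57] [55 56 57] [23 55 57] (np.float64(-18.1), np.float64(19.6))
-27 [22 24 24] [ 7 52 56] [ 8 38 55] (np.float64(-19.2), np.float64(20.0))
-24 [22 23 24] [ 8 33 52] [ 7 29 52] (np.float64(-20.1), np.float64(21.0))
-21 [22 23 24] [ 7  8 49] [7 8 9] (np.float
[... 1236 characters left out ...]
 np.float64(11.5))
36 [37 38 40] [7 9 9] [7 9 9] (np.float64(-9.3), np.float64(10.4))
39 [38 38 40] [ 8  8 10] [7 9 9] (np.float64(-8.3), np.float64(6.6))
42 [ 7  8 10] [7 9 9] [ 8  8 10] None
45 [7 8 9] [7 8 9] [7 8 9] None
48 [7 8 9] [7 8 9] [7 8 9] None
51 [ 7  9 10] [ 7  8 10] [7 8 9] None
54 [7 8 9] [ 8  9 11] [ 9  9 11] None
57 [7 8 9] [ 9 10 11] [ 8 10 11] None
60 [7 8 9] [ 8 10 11] [ 8 10 11] None
63 [0 4 9] [7 7 8] [2 8 8] None
66 [-1  0  1] [-1  0  1] [-2  0  1] None
69 [-1  0  1] [0 0 1] [-1  0  1] None
[[-1.790e-01 -5.310e-02 -8.110e-02]
 [-3.210e-02 -2.160e-02 -5.070e-02]
 [ 5.400e-03 -1.000e-04 -2.520e-02]
 [ 2.650e-02  2.060e-02  1.895e-01]
 [ 3.710e-02  5.370e-02  1.907e-01]]
```

Run:
```python
from h import *
L=np.load("pics/L.npy")
k=(abs(L[:,1])<.012)&(L[:,2]<0)&(L[:,2]>-.06)&(L[:,0]>-.045)&(L[:,0]<.045); L=L[k]
for lo in np.arange(-.045,.045,.005):
    B=L[(L[:,0]>=lo)&(L[:,0]<lo+.005)&(abs(L[:,1])<.003)]
    if len(B): print(round(lo,3),len(B),(np.percentile(B[:,2],[2,50,98])*1e3).round(1))
def f(p,M=None):
    M=L if M is None else M
    a=np.array([np.cos(p[2])*np.cos(p[3]),np.sin(p[3]),np.sin(p[2])*np.cos(p[3])]); return (np.linalg.norm(np.cross(M-np.array([0,p[0],p[1]]),a),axis=1)-.013)*1e3
o=least_squares(f,[0,-.0187,.35,0],loss="cauchy",x_scale=[.001,.001,.01,.01]); p=o.x; r=f(p); print(p[:2]*1e3,np.degrees(p[2:]),np.median(abs(r)),(abs(r)<1.5).mean())
a=np.array([np.cos(p[2])*np.cos(p[3]),np.sin(p[3]),np.sin(p[2])*np.cos(p[3])]);G=L[abs(r)<1.5]; t=(G-[0,p[0],p[1]])@a*1e3; print(np.percentile(t,[0,.5,5,50,95,99.5,100]).round(1))
print(np.histogram(t,np.arange(-45,46,2)))
```

```text
-0.03 3 [-31.2 -31.2 -31.1]
-0.025 5 [-32.4 -32.  -31.4]
-0.02 159 [-38.8 -37.5 -36.3]
-0.015 204 [-37.6 -35.8 -33.8]
-0.01 200 [-35.7 -34.  -32.5]
-0.005 207 [-33.9 -32.1 -30.3]
-0.0 197 [-32.1 -30.2 -28.4]
0.005 193 [-30.2 -28.6 -27. ]
0.01 198 [-28.5 -26.7 -25. ]
0.015 203 [-26.8 -24.9 -23.2]
0.02 196 [-24.5 -22.9 -21.4]
0.025 192 [-23.  -21.3 -19.7]
0.03 189 [-21.1 -19.4 -17.9]
0.035 157 [-19.2 -17.8 -15.6]
[  0.08592122 -17.52385531] [20.02504685  1.1400465 ] 0.3498282021715017 0.989118737295229
[-25.4 -24.9 -22.1   5.1  33.4  36.4  36.9]
(array([  0,   0,   0,   0,   0,   0,   0,   0,   0,  23, 252, 273, 274,
       293, 278, 272, 275, 272, 281, 275, 272, 271, 278, 268, 270, 272,
       275, 269, 275, 261, 256, 269, 264, 247, 269, 266, 256, 256, 251,
       250, 209,   0,   0,   0,   0]), array([-45, -43, -41, -39, -37, -35, -33, -31, -29, -27, -25, -23, -21,
       -19, -17, -15, -13, -11,  -9,  -7,  -5,  -3,  -1,   1,   3,   5,
         7,   9,  11,  13,  15,  17,  19,  21,  23,  25,  27,  29,  31,
        33,  35,  37,  39,  41,  43,  45]))
```

```bash
cat >> h.py <<'E'
YH=100.3; S=np.array([.5295,-.2386,.036]); CT=np.array([3.57,.17,-16.2])/1e3
EX=np.array([np.cos(np.radians(YH)),np.sin(np.radians(YH)),0]); EY=np.array([-EX[1],EX[0],0])
def cp(cx,cy,cz,th,yaw=281.2):
    R=down(yaw)*Ro.from_euler("y",20-th,degrees=True)
    return S+EX*cx/1e3+EY*cy/1e3+np.array([0,0,cz/1e3])-R.apply(CT),R
def where(tilt0=20.):
    q,Q,s=pose(); d=q+Q.apply(CT)-S; a=Q.apply([-np.cos(np.radians(20)),-.02,-np.sin(np.radians(20))])
    w=s["wrist_force"]; print("t",s["time"],"cell",(np.array([d@EX,d@EY,d[2]])*1e3).round(2),"tilt",np.degrees(np.arcsin(a[2])).round(2),"yaw err",(np.degrees(np.arctan2(a[1],a[0]))-YH).round(2),"F",np.array([w@EX,w@EY,w[2]]).round(2),"grip",s["gripper_width"])
E
python3 - <<'E'
from h import *
where(); go(*cp(10,0,55,20)); go(*cp(10,0,11.3,20))
E
```

```text
t 5.6333 cell [ 78.2    4.94 169.84] tilt 19.96 yaw err 1.14 F [ 0.45  0.25 -1.32] grip 0.02432533765503466
shift [ 68.3  -2.3 114.9] turn [ 0.  -0.   1.5]
shift [ 68.2  -2.4 158.6] turn [ 0.  -0.   1.5]
```

Request:
servo_tool --targets "12 0 20 0 0 0.3 15; 24 -1 40 0 0 0.6 15; 36 -1 60 0 0 0.9 15; 48 -2 80 0 0 1.2 15; 60 -2 100 0 0 1.5 15; 68.3 -2.3 115 0 0 1.5 15; 68.3 -2.3 115 0 0 1.5 15; 68.3 -2.3 115 0 0 1.5 15" --force 80

```text
time: 6.3
tool_pos: [0.5273, -0.2254, 0.0748]
tool_rot: [179.9, 0.0, -78.8]
wrist_force: [0.2, -0.5, 0.1]
gripper_width: 0.0239
grip_force: 78.4
```

Run:
```python
from h import *
where(); go(*cp(10,0,11.3,20))
p,d=get_image("wrist"); cv2.imwrite("pics/w5.png",p[:,:,::-1])
where()
```

```text
t 6.3 cell [ 9.820e+00 -5.000e-02  5.499e+01] tilt 20.0 yaw err -0.36 F [-0.57 -0.09  0.08] grip 0.02387560636567657
shift [-0.2 -0.  43.7] turn [ 0.1  0.  -0. ]
t 6.35 cell [ 9.71 -0.48 55.97] tilt 19.94 yaw err -0.31 F [-0.38 -1.06 -0.21] grip 0.02380031761525045
```

View pics/w5.png

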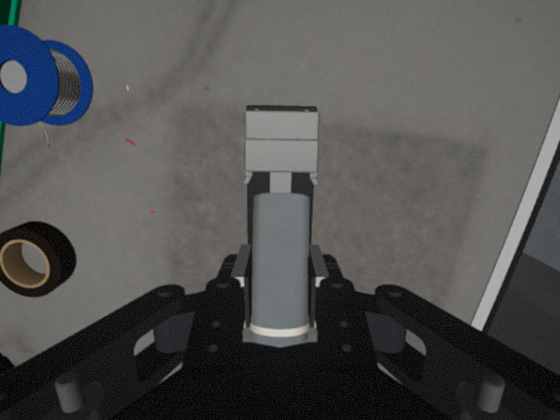

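Request:
servo_tool --targets "0 0 8 0 0 0 15; 0 0 16 0 0 0 15; 0 0 24 0 0 0 15; 0 0 32 0 0 0 15; 0 0 38 0 0 0 15; 0 0 41 0 0 0 15; 0 0 43.7 0 0 0 15; 0 0 43.7 0 0 0 15"

```text
time: 7.02
tool_pos: [0.5275, -0.2262, 0.0312]
tool_rot: [180.0, -0.1, -78.8]
wrist_force: [0.3, 0.1, -0.4]
gripper_width: 0.0238
grip_force: 78.5
```

Run:
```python
from h import *
where()
```

```text
t 7.0167 cell [ 9.02 -0.17 11.39] tilt 19.95 yaw err -0.33 F [-0.   -0.3  -0.42] grip 0.023840998794938402
```

Request:
servo_tool --targets "1 0 0 0 0 0 15; 2 0 0 0 0 0 15; 3 0 0 0 0 0 15; 4 0 0 0 0 0 15; 5 0 0 0 0 0 15; 5 0 0 0 0 0 15; 5 0 0 0 0 0 15; 5 0 0 0 0 0 15"

```text
time: 7.68
tool_pos: [0.5287, -0.2312, 0.0318]
tool_rot: [-180.0, -0.1, -78.8]
wrist_force: [-0.1, -0.6, -1.1]
gripper_width: 0.0237
grip_force: 78.5
```

Request:
servo_tool --targets "0.5 0 0 0 0 0 15; 1 0 0 0 0 0 15; 1.5 0 0 0 0 0 15; 2 0 0 0 0 0 15; 2 0 0 0 0 0 15; 2 0 0 0 0 0 15; 2 0 0 0 0 0 15; 2 0 0 0 0 0 15"

```text
time: 8.35
tool_pos: [0.529, -0.2329, 0.0317]
tool_rot: [-180.0, -0.1, -78.8]
wrist_force: [-0.5, 4.2, -1.2]
gripper_width: 0.0238
grip_force: 78.5
```

Request:
servo_tool --targets "0.5 0 0 0 0 0 15; 1 0 0 0 0 0 15; 1.5 0 0 0 0 0 15; 2 0 0 0 0 0 15; 2.5 0 0 0 0 0 15; 2.5 0 0 0 0 0 15; 2.5 0 0 0 0 0 15; 2.5 0 0 0 0 0 15"

```text
time: 9.02
tool_pos: [0.5292, -0.2346, 0.0315]
tool_rot: [-180.0, 0.0, -78.8]
wrist_force: [-1.3, 8.2, -0.4]
gripper_width: 0.0234
grip_force: 78.6
```

Run:
```python
from h import *
where()
```

```text
t 9.0167 cell [ 0.43 -0.36 11.75] tilt 20.03 yaw err -0.28 F [ 8.28 -0.19 -0.41] grip 0.02344463073481167
```

Request:
servo_tool --targets "0.5 0 0 0 0 0 15; 1 0 0 0 0 0 15; 1.5 0 0 0 0 0 15; 2 0 0 0 0 0 15; 2.5 0 0 0 0 0 15; 2.8 0 0 0 0 0 15; 2.8 0 0 0 0 0 15; 2.8 0 0 0 0 0 15" --force 100

```text
time: 9.68
tool_pos: [0.5295, -0.2363, 0.0315]
tool_rot: [-180.0, 0.1, -78.7]
wrist_force: [-1.9, 12.4, 2.0]
gripper_width: 0.0235
grip_force: 97.7
```

```bash
cat >> h.py <<'E'
def rel(a,b):
    p,R=cp(*a); q,Q=cp(*b); print(b,((R.inv().apply(q-p))*1e3).round(2),(R.inv()*Q).as_rotvec(degrees=True).round(2))
E
python3 - <<'E'
from h import *
where()
def pt(th,d,up=.7):
    t=np.radians(th);s,c=np.sin(t),np.cos(t); fz=-13+13*c+up
    return (d+(7-fz)*np.tan(t)+33*c,0,-13+33*s+13*c+up,th)
for t in (18,16,14,12,10,8,6,4,2,0): rel(pt(20,-35),pt(t,-35))
E
```

```text
t 9.6833 cell [-1.39 -0.28 11.64] tilt 20.13 yaw err -0.26 F [12.57 -0.37  1.95] grip 0.023521396885783735
(np.float64(-1.3614057518391611), 0, np.float64(10.261295526210258), 18) [ 0.52 -0.    1.06] [ 0.  2. -0.]
(np.float64(-1.3274637145114738), 0, np.float64(9.292434789159117), 16) [ 1.05 -0.    2.12] [0. 4. 0.]
(np.float64(-1.313195220814407), 0, np.float64(8.297266996376989), 14) [ 1.61 -0.    3.19] [0. 6. 0.]
(np.float64(-1.3216395161838577), 0, np.float64(7.277004606525533), 12) [ 2.2  -0.    4.26] [-0.  8.  0.]
(np.float64(-1.3556597325938569), 0, np.float64(6.232890652167406), 10) [ 2.81 -0.    5.34] [-0. 10. -0.]
(np.float64(-1.4179659342528765), 0, np.float64(5.166197225322574), 8) [3.45 0.   6.42] [ 0. 12.  0.]
(np.float64(-1.511135734698918), 0, np.float64(4.078223927620118), 6) [4.12 0.   7.51] [-0. 14.  0.]
(np.float64(-1.6376330295896793), 0, np.float64(2.9702962869338494), 4) [4.83 0.   8.59] [ 0. 16.  0.]
(np.float64(-1.7998253143116187), 0, np.float64(1.8437641424307774), 2) [5.57 0.01 9.67] [ 0. 18.  0.]
(np.float64(-2.0), 0, np.float64(0.7), 0) [6.340e+00 1.000e-02 1.075e+01] [ 0. 20.  0.]
```

Request:
servo_tool --targets "0.5 0 0 0 0 0 15; 1 0 0 0 0 0 15; 1.5 0 0 0 0 0 15; 2 0 0 0 0 0 15; 2.3 0 0 0 0 0 15; 2.6 0 0 0 0 0 15; 2.6 0 0 0 0 0 15; 2.6 0 0 0 0 0 15"

```text
time: 10.35
tool_pos: [0.5297, -0.2379, 0.0313]
tool_rot: [180.0, 0.2, -78.7]
wrist_force: [-2.5, 16.5, 1.9]
gripper_width: 0.0235
grip_force: 97.8
```

Run:
```python
from h import *
where()
```

```text
t 10.35 cell [-3.03 -0.24 11.51] tilt 20.23 yaw err -0.23 F [16.7  -0.53  1.89] grip 0.023533016721013295
```

Request:
servo_tool --targets "0.5 0 0 0 0 0 15; 0.8 0 0.5 0 1 0 15; 1.05 0 1.1 0 2 0 15; 1.3 0 1.6 0 3 0 15; 1.6 0 2.1 0 4 0 15; 1.9 0 2.6 0 5 0 15; 2.1 0 3.2 0 6 0 15; 2.1 0 3.2 0 6 0 15"

```text
time: 11.02
tool_pos: [0.5299, -0.2393, 0.0277]
tool_rot: [180.0, -5.8, -78.6]
wrist_force: [-1.3, 17.3, 0.8]
gripper_width: 0.0232
grip_force: 98.3
```

Run:
```python
from h import *
where()
```

```text
t 11.0167 cell [-2.69 -0.17  8.15] tilt 14.22 yaw err -0.13 F [17.24 -1.82  0.8 ] grip 0.023163246486118838
```

Run:
```python
from h import *
def pt(th,d,up=.7):
    t=np.radians(th);s,c=np.sin(t),np.cos(t); fz=-13+13*c+up
    return (d+(7-fz)*np.tan(t)+33*c,0,-13+33*s+13*c+up,th)
for t in (12,10,8,6): rel(pt(14,-35),pt(t,-35))
for t in (6,4,2,0): rel(pt(8,-35),pt(t,-35))
```

```text
(np.float64(-1.3216395161838577), 0, np.float64(7.277004606525533), 12) [0.47 0.   1.13] [-0.  2.  0.]
(np.float64(-1.3556597325938569), 0, np.float64(6.232890652167406), 10) [0.97 0.   2.27] [0. 4. 0.]
(np.float64(-1.4179659342528765), 0, np.float64(5.166197225322574), 8) [1.49 0.   3.41] [0. 6. 0.]
(np.float64(-1.511135734698918), 0, np.float64(4.078223927620118), 6) [2.05 0.   4.56] [-0.  8.  0.]
(np.float64(-1.511135734698918), 0, np.float64(4.078223927620118), 6) [0.43 0.   1.2 ] [-0.  2.  0.]
(np.float64(-1.6376330295896793), 0, np.float64(2.9702962869338494), 4) [0.9 0.  2.4] [0. 4. 0.]
(np.float64(-1.7998253143116187), 0, np.float64(1.8437641424307774), 2) [1.4  0.01 3.61] [0. 6. 0.]
(np.float64(-2.0), 0, np.float64(0.7), 0) [1.93 0.01 4.83] [0. 8. 0.]
```

Request:
servo_tool --targets "0.25 0 0.55 0 1 0 15; 0.5 0 1.1 0 2 0 15; 0.75 0 1.65 0 3 0 15; 1 0 2.2 0 4 0 15; 1.3 0 2.8 0 5 0 15; 1.6 0 3.4 0 6 0 15; 1.6 0 3.4 0 6 0 15; 1.6 0 3.4 0 6 0 15"

```text
time: 11.68
tool_pos: [0.5303, -0.2412, 0.0241]
tool_rot: [180.0, -11.7, -78.6]
wrist_force: [-1.8, 19.6, -0.4]
gripper_width: 0.0235
grip_force: 98.4
```

Request:
servo_tool --targets "-0.1 0 0.6 0 1 0 15; 0 0 1.2 0 2 0 15; 0.2 0 1.8 0 3 0 15; 0.4 0 2.4 0 4 0 15; 0.4 0 2.4 0 4 0 15; 0.4 0 2.4 0 4 0 15; 0.4 0 2.4 0 4 0 15; 0.4 0 2.4 0 4 0 15"

```text
time: 12.35
tool_pos: [0.5305, -0.2425, 0.0218]
tool_rot: [180.0, -15.7, -78.6]
wrist_force: [-2.4, 18.4, 0.2]
gripper_width: 0.0232
grip_force: 98.5
```

Run:
```python
from h import *
where()
```

```text
t 12.35 cell [-3.03 -0.13  2.33] tilt 4.28 yaw err -0.09 F [18.52 -0.97  0.19] grip 0.023249134868512898
```

Request:
servo_tool --targets "0.2 0 0.6 0 1 0 15; 0.4 0 1.2 0 2 0 15; 0.6 0 1.8 0 3 0 15; 0.8 0 2.4 0 4 0 15; 0.8 0 2.4 0 4 0 15; 0.8 0 2.4 0 4 0 15; 0.8 0 2.4 0 4 0 15; 0.8 0 2.4 0 4 0 15"

```text
time: 13.02
tool_pos: [0.5308, -0.2439, 0.0196]
tool_rot: [180.0, -19.7, -78.6]
wrist_force: [-2.9, 19.5, 0.0]
gripper_width: 0.0233
grip_force: 98.9
```

Run:
```python
from h import *
where(); p,d=get_image("scene"); s=p[175:265,260:360]; cv2.imwrite("pics/s6.png",cv2.resize(s[:,:,::-1],(800,600)[:2] if 0 else (660,594),interpolation=cv2.INTER_CUBIC))
```

```text
t 13.0167 cell [-3.32 -0.16  0.1 ] tilt 0.28 yaw err -0.07 F [19.69 -0.64  0.  ] grip 0.023335659864323094
```

View pics/s6.png

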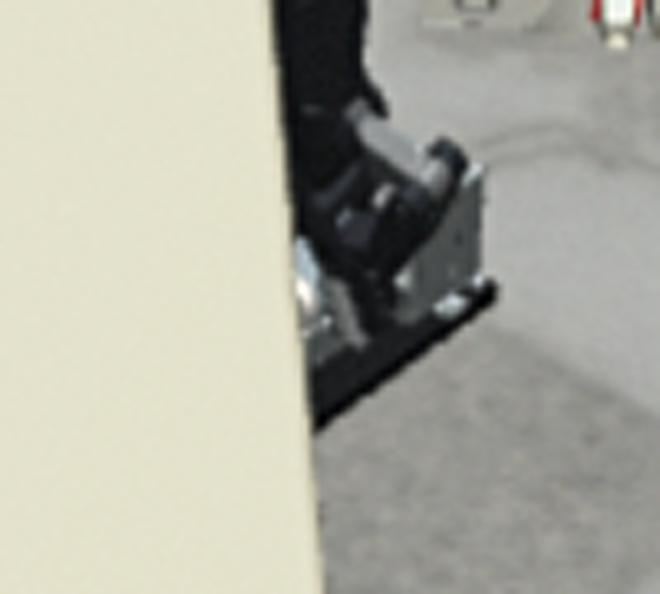

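Request:
servo_tool --targets "-0.1 0 0.3 0 0 0 15; -0.2 0 0.6 0 0 0 15; -0.3 0 0.9 0 0 0 15; -0.4 0 1.1 0 0 0 15; -0.4 0 1.1 0 0 0 15; -0.4 0 1.1 0 0 0 15; -0.4 0 1.1 0 0 0 15; -0.4 0 1.1 0 0 0 15"

```text
time: 13.73
tool_pos: [0.531, -0.2441, 0.0194]
tool_rot: [180.0, -19.8, -78.6]
wrist_force: [-5.4, 21.7, 8.7]
gripper_width: 0.0237
grip_force: 99.6
```

Run:
```python
from h import *
where()
```

```text
t 13.7333 cell [-3.57 -0.24 -0.2 ] tilt 0.21 yaw err -0.08 F [22.34  1.4   8.74] grip 0.02371766894004403
```

Request:
servo_tool --targets "-0.5 0 -0.2 0 0 0 15; -1 0 -0.4 0 0 0 15; -1.5 0 -0.55 0 0 0 15; -2 0 -0.7 0 0 0 15; -2.4 0 -0.85 0 0 0 15; -2.4 0 -0.85 0 0 0 15; -2.4 0 -0.85 0 0 0 15; -2.4 0 -0.85 0 0 0 15"

```text
time: 14.4
tool_pos: [0.5307, -0.2426, 0.0194]
tool_rot: [-180.0, -19.9, -78.7]
wrist_force: [-3.4, 15.8, 6.8]
gripper_width: 0.0235
grip_force: 99.4
```

Run:
```python
from h import *
where()
```

```text
t 14.4 cell [-2.04 -0.28 -0.13] tilt 0.12 yaw err -0.13 F [16.15  0.54  6.76] grip 0.023516931212063226
```

Request:
servo_tool --targets "-0.5 0 -0.2 0 0 0 15; -1 0 -0.4 0 0 0 15; -1.5 0 -0.55 0 0 0 15; -2 0 -0.7 0 0 0 15; -2.4 0 -0.85 0 0 0 15; -2.8 0 -1 0 0 0 15; -2.8 0 -1 0 0 0 15; -2.8 0 -1 0 0 0 15"

```text
time: 15.07
tool_pos: [0.5304, -0.2408, 0.0195]
tool_rot: [-180.0, -20.0, -78.8]
wrist_force: [-1.7, 8.8, 1.0]
gripper_width: 0.0233
grip_force: 98.8
```

Run:
```python
from h import *
where()
```

```text
t 15.0667 cell [-0.17 -0.31 -0.01] tilt 0.01 yaw err -0.2 F [8.99 0.06 1.02] grip 0.023287067598741093
```

Request:
servo_tool --targets "-0.5 0 -0.2 0 0 0 15; -1 0 -0.4 0 0 0 15; -1.5 0 -0.55 0 0 0 15; -1.9 0 -0.7 0 0 0 15; -1.9 0 -0.7 0 0 0 15; -1.9 0 -0.7 0 0 0 15; -1.9 0 -0.7 0 0 0 15; -1.9 0 -0.7 0 0 0 15"

```text
time: 15.73
tool_pos: [0.5304, -0.2406, 0.0197]
tool_rot: [-180.0, -20.1, -78.9]
wrist_force: [0.3, -5.8, -8.9]
gripper_width: 0.0234
grip_force: 98.2
```

Run:
```python
from h import *
where()
```

```text
t 15.7333 cell [ 0.1  -0.3   0.12] tilt -0.14 yaw err -0.31 F [-5.8   0.71 -8.95] grip 0.02341924354163775
```

Request:
servo_tool --targets "0.3 0 0.4 0 0 0 15; 0.6 0 0.8 0 0 0 15; 0.6 0 0.8 0 0 0 15; 0.6 0 0.8 0 0 0 15; 0.6 0 0.8 0 0 0 45; 0.6 0 0.8 0 0 0 45; 0.6 0 0.8 0 0 0 45; 0.6 0 0.8 0 0 0 45"

```text
time: 16.4
tool_pos: [0.531, -0.2407, 0.0196]
tool_rot: [-179.9, -20.1, -78.8]
wrist_force: [-0.4, 0.1, 0.5]
gripper_width: 0.0447
grip_force: 0.0
```

Request:
servo_tool --targets "0 0 0 0 0 0 45; 0 0 0 0 0 0 45; 0 0 -6 0 0 0 45; 0 0 -14 0 0 0 45; 0 0 -26 0 0 0 45; 0 0 -42 0 0 0 45; 0 0 -60 0 0 0 45; 0 0 -80 0 0 0 45"

```text
time: 17.07
tool_pos: [0.5249, -0.2132, 0.0955]
tool_rot: [-180.0, -20.1, -78.8]
wrist_force: [-0.1, -0.3, -0.4]
gripper_width: 0.0451
grip_force: 0.0
```

Request:
servo_tool --targets "-8 0 -20 0 0 0 45; -16 0 -40 0 0 0 45; -24 0 -60 0 0 0 45; -24 0 -60 0 0 0 45; -24 0 -60 0 0 0 45; -24 0 -60 0 0 0 45; -24 0 -60 0 0 0 45; -24 0 -60 0 0 0 45"

```text
time: 17.73
tool_pos: [0.5165, -0.1717, 0.1416]
tool_rot: [180.0, -20.0, -78.8]
wrist_force: [-0.3, 0.2, 0.5]
gripper_width: 0.045
grip_force: 0.0
```

Run:
```python
from h import *
c=K("wrist"); p,d=get_image("wrist"); cv2.imwrite("pics/w7.png",p[:,:,::-1]); np.savez("pics/w7.npz",d=d,k=c[0],D=c[1],V=c[2])
P,uv=cloud("pics/w7.npz",(0,560,0,420)); D=P-S; X,Y,Z=D@EX,D@EY,D[:,2]
k=(abs(Y)<.011)&(X>-.02)&(X<.03)&(Z>.005)&(Z<.03); r=cyl(P[k],YH); e=r["on"]-S[:2]; print(k.sum(),r["yaw"]-YH,"y",e@EY[:2],"z",r["z"],"tilt",r["tilt"],r["rms"]); print(pose()[2]["wrist_force"])
for lo in np.arange(-.03,.044,.004):
    j=(X>=lo)&(X<lo+.004)&(abs(Y)<.004); print(round(lo*1e3),np.percentile(Z[j]*1e3,[5,50,95]).round(1) if j.any() else None)
```

```text
1574 -0.14809622893838537 y -0.00040839084130653676 z 0.03621902894696526 tilt -0.054556212172239126 0.922110032730496
[-0.01680287  0.01374607 -0.13004623]
-30 [12.3 13.8 21.7]
-26 [12.4 13.2 14.2]
-22 [12.1 12.9 14.1]
-18 [12.1 13.  14.2]
-14 [12.2 13.1 14.2]
-10 [12.1 13.2 14. ]
-6 [12.  13.1 14. ]
-2 [12.  13.2 14.3]
2 [11.8 13.2 14.3]
6 [12.1 13.2 14.3]
10 [12.  13.1 14.3]
14 [12.1 12.9 14.1]
18 [11.6 13.  14. ]
22 [12.4 13.4 14.5]
26 [ 4.4 12.4 13.9]
30 [2.2 4.3 6.3]
34 [1.3 2.4 3.4]
38 [-28.6 -27.3   1.4]
42 [-28.5 -27.6 -26.6]
```

View pics/w7.png

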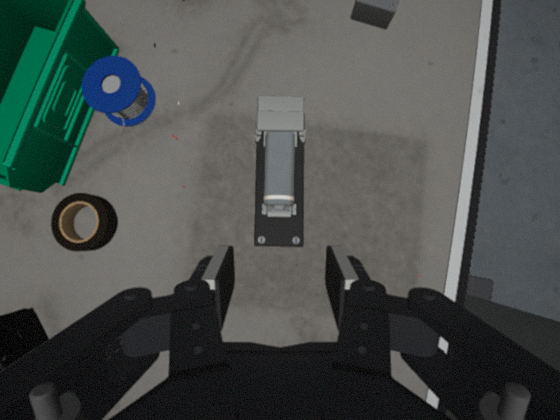

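The picture shows the cell level in the holder. Its flat end is under the hood (280,130) and its nipple is at the plate (279,208). The axis is at 36.2 mm, 0.4 mm off the middle, and the gripper is clear.

```bash
python3 -c "
from rig import *
print(close_job())"
```

```text
the job is handed in; nothing more can be done
None
```

The cell is in the holder and the job is handed in at about 18 s of the 66 s; the verdict was not reported. My last depth check showed the cell level, its axis at 36.2 mm and 0.4 mm off the middle, nipple at the plate and gripper clear. Spring force by feel peaked at about 22 N.

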